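# Hook the hold-down strap onto the leak-test block

## Task

The flat steel hold-down strap is lying on the blue riser. Slide it out over the riser's free edge until its narrow tongue overhangs, pick it up there by the tongue, then tilt it so its oblong eye goes over the T-shaped stud head on the aluminium test block (eye end under the head first), and level it so it lies flat along the top of the block, over the rubber port, held under the stud head with the tongue hanging out past the block's end. Let go of it, and leave everything else on the bench where it is.

Things in the scene. Friction and masses are not known exactly. Their poses are not given: they have to be found in the camera images.
- strap_mid (a point): Centre, half-way through the thickness, of the loose flat steel strap: 190 mm long (its x), 3 mm thick, z up, 130 to 250 g, balanced here. From x = -95 to +35 mm it is 54 mm wide, with the eye; from +35 to +95 mm a tongue 36 mm wide. Starts flat on the riser, tongue end 25 to 70 mm short of the free edge. Too thin to grip lying flat; overhung, the tongue can be pinched by its long sides.
- strap_eye (a point): Centre of the strap's oblong eye, a right-through opening 50 mm long (strap x) by 30 mm wide (strap y), at x = -56 mm on the strap, axes as strap_mid. 14 mm of metal is left at the end, 12 mm at each side. Closed fingertips fit in it, to push the strap along.
- strap_tip (a point): Middle of the end of the strap's tongue, x = +95 mm on the strap, same axes.
- riser: Fixed blue sheet-steel stand. Origin on the table under its centre; flat top 260 mm (its x) by 230 mm (its y), 60 mm above the table. Free edge at x = +130 mm, facing away from the robot; within 50 mm of it there is only the 12 mm thick top plate. Gauge and valve stand on its +y half, the strap on its -y half.
- riser_edge (a point): Middle of the riser's free edge, at the top face; axes as the riser's (x points out over the edge).
- fixture: Fixed aluminium test block, 140 mm (its x) by 90 mm (its y), flat top 50 mm above the table, on a 130 x 140 x 8 mm flange. Origin on the table under its centre; +x end away from the robot, where the strap's tongue belongs. On the top's centre line: the stud at x = -36 mm, a flush rubber port 24 mm across at x = +22 mm. A brass fitting sticks out of the +y side, 28 mm up.
- stud (a point): Centre of the top face of the stud's T-head, 74 mm above the table; axes as the block's. Head: a bar 58 mm long (block x, longer than the eye), 18 mm wide, 6 mm thick, underside 18 mm above the block's top; stem 14 mm across. Tilted some 30 degrees, tongue up, the strap's eye end passes down beyond the head's -x end, is drawn +x under the head towards the stem, then levelled.
- gauge: Round black pressure gauge, 48 mm across, 30 mm high, loose on the riser; bystander. Origin under its centre.
- valve: Small aluminium valve body with brass ports, 62 x 36 x 46 mm, loose on the riser; bystander. Origin under its centre.
- tub: Open white plastic tub, 110 mm across, 90 mm high; bystander. Origin under its centre.
- meter: Black hand-held test meter lying flat, 160 x 80 x 44 mm; bystander. Origin under its centre.
- driver: Screwdriver with a black handle lying on the table; bystander. Origin under its middle.
- roll: Paper label roll lying flat, 90 mm across, 25 mm high; bystander. Origin under its centre.
- carton: White carton, 100 x 130 x 50 mm; bystander. Origin under its centre.
- spray: White plastic bottle, 56 mm across, 110 mm high; bystander. Origin under its centre.
Things that resemble listed ones, but are neither listed nor needed, are in the scene too. Of the things shaped like the part that bears strap_mid, the bare steel one is meant.

How it is judged:
By the outcome, as a careful person would: the job done as asked, in the order asked, and still so for the second after the job is handed in, with the robot touching nothing.
It also fails if it takes over 67 s, if anything falls off the work surface, if the arm or the gripper's body presses on something with over 40 N, if the wrist force passes 120 N, or if a joint passes its speed limit or range.

## Robot

A 6-joint arm with a two-finger parallel gripper is mounted at the origin on the work surface. World frame = base frame: x ahead of the robot, y to its left, z up, the work surface at z = 0. Lengths are in m, angles in rad, forces in N, time in s.
With the tool pointing down it reaches from about 0.425 to 0.95 m from the base axis. Payload 3.5 kg.
Tool frame: the origin (TCP) lies midway between the tips of the shut fingers; the grasp point (between the pads) lies 19 mm behind it; z points along the fingers, x is the direction in which the jaws open and shut, and the axes are right-handed (so a half turn about z gives the same grasp; the last joint's range is limited). The gripper opens to 85 mm and grips with 20 to 120 N. Pads are 22 mm wide; open, the fingers measure 114 mm over their backs; the gripper's body (76 mm by 85 mm) begins 54 mm behind the grasp point. The pads swing forward as they close: fully open they stand 13 mm farther back than shut.
Start: joints at [1.018, 0.286, 1.577, -0, 1.279, -0.15], TCP at [0.265, 0.621, 0.231] pointing down, gripper open.
Joint ranges: [-2.77, 2.77], [-0.9, 2.22], [0.21, 2.48], [-1.53, 4.67], [0.24, 2.81], [-2.84, 2.84]. Speed limits (rad/s): [2.79, 2.79, 3.14, 3.14, 3.14, 3.14].

## Interface

Orientations are given as [roll, pitch, yaw] about the fixed x, y, z axes, in that order (R = Rz(yaw) Ry(pitch) Rx(roll)).
In Python, from plant import r, status, vision, close_job gives the robot as it stands. The module is installed in compiled form; this text tells all that it offers. Calls block until the motion is done:
- r.move_ptp(position, orientation): joint-space move of the TCP to a pose.
- r.servo_line(position, rotation=None, speed=0.15, max_force=None): straight line of the TCP; rotation=None keeps the orientation; speed is the mean speed in m/s. With max_force (N) it stops when the force on the tool has changed by that much, and returns True; else False.
- r.goto_joints(angles): joint-space move.
- r.grip(opening, grip_force=None): finger opening in m; grip_force is the grip in N (None keeps the last); returns when the fingers have stopped.
- r.wait(seconds).
- r.solve_ik(position, orientation): joint angles nearest the present ones, or None.
- status.state(): the state.
- vision.get_image(name): name is "scene" or "top"; returns the picture (420x560x3 uint8, red, green, blue); there is no depth.
- vision.calibration(name): a dict with "camera_matrix" (3x3 intrinsics, pixels), "extrinsics" (4x4, takes a point from world to camera coordinates). Camera axes: x right, y down, z forward; pixel columns grow to the right and rows downward; lengths in m; the calibration is good to about 2 mm. A picture is of the moment at which its call begins. calibration takes no time and is no camera call.
A pose or a line that the arm cannot do raises r.IKError and nothing moves.
- close_job(): hands the job in, once; it reports no verdict.
The state is a dict: "t": time; "qpos": joint angles; "qvel": joint speeds; "joint_torque": joint torques, N m; "ee_pos": TCP position; "tcp_rot": TCP orientation; "ft_force": force on the tool from outside, world axes, zero at the start; "ft_torque": the same for the moment, N m; "gripper_width": finger opening in m.
Only numpy, scipy, OpenCV 4.12 (cv2) and the standard library are available. Lean on these libraries where they do the work, as an engineer would, in place of code of your own. Each camera call takes 0.05 s, during which the arm holds its last target. There are 200 camera calls.

## Working session

There is one attempt and no reset: what is moved stays moved. The work goes in short steps, each a Python script; the robot and the scene stay as the last script left them, time stands still between calls to the robot, and variables do not carry over. Pictures are saved under pics/ and viewed, about 8 in all and at most 12, crops included, and the job is handed in when it is done.

```bash
mkdir -p pics; ls; python3 - <<'E'
from plant import r,status,vision
import cv2,numpy as np
for n in("scene","top"):
    im=vision.get_image(n); cv2.imwrite(f"pics/{n}0.png",im[:,:,::-1])
    c=vision.calibration(n); print(n,np.round(c["camera_matrix"],1).tolist(),np.round(c["extrinsics"],3).tolist())
s=status.state(); print(s["t"],s["ee_pos"],s["tcp_rot"],s["gripper_width"])
E
```

```text
pics
scene [[422.9, 0.0, 280.6], [0.0, 422.9, 212.0], [0.0, 0.0, 1.0]] [[0.333, 0.943, -0.01, -0.158], [0.585, -0.215, -0.782, -0.246], [-0.739, 0.255, -0.623, 1.634], [0.0, 0.0, 0.0, 1.0]]
top [[404.6, 0.0, 279.2], [0.0, 404.6, 209.1], [0.0, 0.0, 1.0]] [[-0.019, -1.0, -0.007, 0.006], [-0.992, 0.02, -0.121, 0.494], [0.121, 0.004, -0.993, 1.104], [0.0, 0.0, 0.0, 1.0]]
0.1 [0.2642228  0.62049288 0.2300774 ] [-3.14126917e+00  2.09459282e-03  1.16803324e+00] 0.08529351648918788
```

View pics/top0.png

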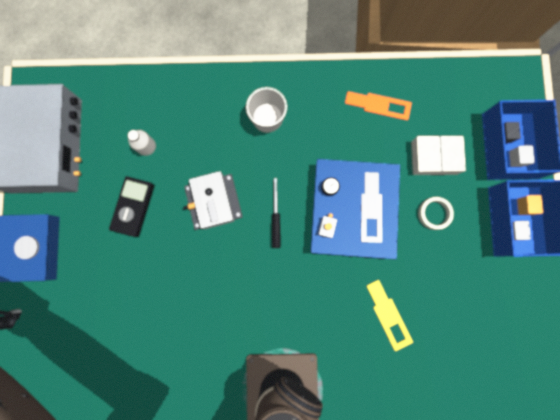

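View pics/scene0.png

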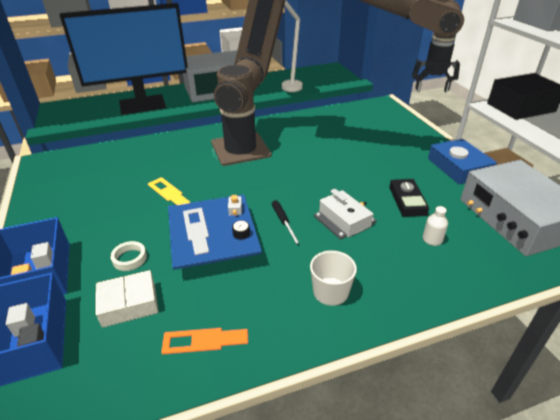

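Pictures 1 and 2. The top view shows three strap-shaped parts: bare steel on the blue riser (372,207), orange on the table (378,106) and yellow on the table (390,315). The steel one on the riser, tongue towards +x (up in the image), fits the description. The fixture is at (212,200) with its black port at (208,190). Next I measure and confirm in one crop.

```bash
cat > h.py <<'E'
import numpy as np,cv2
from plant import r,status,vision
def ray(n,uv,z):
    c=vision.calibration(n);K=c["camera_matrix"];E=np.array(c["extrinsics"])
    R,t=E[:3,:3],E[:3,3]; o=-R.T@t; d=R.T@np.linalg.inv(K)@np.array([uv[0],uv[1],1.])
    return (o+d*(z-o[2])/d[2])
def proj(n,p):
    c=vision.calibration(n);E=np.array(c["extrinsics"]);q=c["camera_matrix"]@(E[:3,:3]@np.array(p)+E[:3,3]);return q[:2]/q[2]
def quad(n,mask,z):
    cs=cv2.findContours(mask.astype(np.uint8),cv2.RETR_EXTERNAL,cv2.CHAIN_APPROX_NONE)[0]
    c=max(cs,key=cv2.contourArea)
    w=np.array([ray(n,p[0],z)[:2] for p in c],np.float32)
    return cv2.minAreaRect(w),w,c
E
python3 - <<'E'
from h import *
im=cv2.imread("pics/top0.png");hsv=cv2.cvtColor(im,cv2.COLOR_BGR2HSV);H,S,V=cv2.split(hsv)
# riser
m=np.zeros_like(H);m[150:270,300:405]=1
blue=(H>100)&(H<125)&(S>120)&(m>0)
rr,w,c=quad("top",cv2.morphologyEx(blue.astype(np.uint8),cv2.MORPH_CLOSE,np.ones((5,5))),.06); print("riser",rr)
print(np.round(cv2.boxPoints(rr),4).tolist())
m[:]=0;m[165:250,350:392]=1
st=(S<110)&(V>120)&(m>0)
rs,w,c=quad("top",st,.063);print("strap",rs,np.round(cv2.boxPoints(rs),4).tolist())
# eye: holes
cs,hi=cv2.findContours(st.astype(np.uint8),cv2.RETR_CCOMP,cv2.CHAIN_APPROX_NONE)
for k,q in enumerate(cs):
    if hi[0][k][3]>=0 and len(q)>10:
        ww=np.array([ray("top",p[0],.063)[:2] for p in q],np.float32);print("eye",cv2.minAreaRect(ww))
a=cv2.resize(im[150:270,300:410],None,fx=3.6,fy=3.6,interpolation=cv2.INTER_CUBIC)
b=cv2.resize(im[160:240,180:250],None,fx=5.4,fy=5.4,interpolation=cv2.INTER_CUBIC)
b=b[:a.shape[0]]; cv2.imwrite("pics/crop1.png",np.hstack([a,b])); print(a.shape,b.shape)
E
```

```text
riser ((0.4895477294921875, -0.21117003262043), (0.23093129694461823, 0.26074743270874023), 84.75471496582031)
[[0.3492000102996826, -0.3142000138759613], [0.6087999939918518, -0.33809998631477356], [0.6298999786376953, -0.10809999704360962], [0.3702999949455261, -0.08429999649524689]]
strap ((0.4921756982803345, -0.25334039330482483), (0.05964363366365433, 0.19745689630508423), 87.13702392578125) [[0.3921000063419342, -0.2782000005245209], [0.5892999768257141, -0.288100004196167], [0.5922999978065491, -0.22849999368190765], [0.3950999975204468, -0.21860000491142273]]
eye ((0.43550384044647217, -0.2520601749420166), (0.02431458607316017, 0.046078070998191833), 87.39265441894531)
(432, 396, 3) (432, 378, 3)
```

View pics/crop1.png

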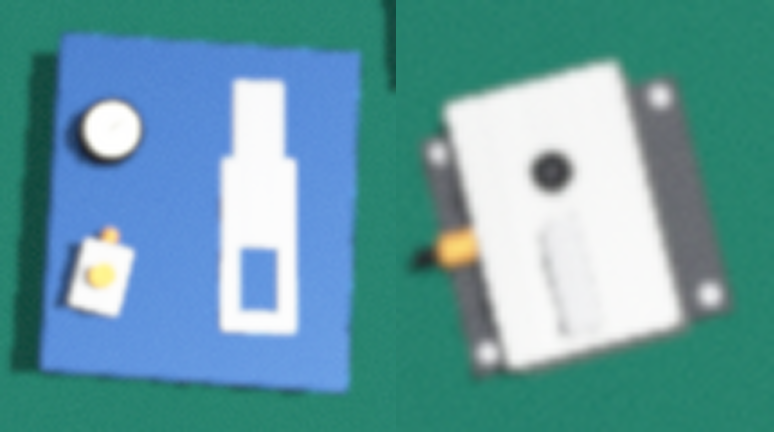

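Picture 3. In the crop, the bare steel strap on the blue riser has its tongue up (+x) and its eye at the bottom, as wanted. The test block shows the port towards +x and the stud bar towards −x. Now the fixture pose and IK checks.

```bash
cat >> h.py <<'E'
from scipy.spatial.transform import Rotation as Rn
TS=np.array([[0,1,0],[1,0,0],[0,0,-1.]])
GX=.075; GB=.019
def tool(strap_pt, sx, yaw, tilt, flip=False, gx=GX):
    """TCP pose such that strap point at x=sx on mid-plane lies at strap_pt, strap yaw, tilt(tongue up)"""
    Rs=Rn.from_euler('zy',[0,0]).as_matrix()
    Rs=Rn.from_euler('z',yaw).as_matrix()@Rn.from_euler('y',-tilt).as_matrix()
    g=np.array(strap_pt)+Rs[:,0]*(gx-sx)
    T=Rs@TS
    if flip: T=T@np.diag([-1,-1,1])
    return g+T[:,2]*GB, Rn.from_matrix(T).as_euler('xyz')
E
python3 - <<'E'
from h import *
im=cv2.imread("pics/top0.png");hsv=cv2.cvtColor(im,cv2.COLOR_BGR2HSV);H,S,V=cv2.split(hsv)
m=np.zeros_like(H);m[165:235,180:245]=1
st=((S<60)&(V>165)&(m>0)).astype(np.uint8)
st=cv2.morphologyEx(st,cv2.MORPH_OPEN,np.ones((7,7)))
f,w,c=quad("top",st,.05);print("fix",f,np.round(cv2.boxPoints(f),4).tolist())
dk=((V<90)&(m>0)).astype(np.uint8)
n,l,s,ce=cv2.connectedComponentsWithStats(dk)
for i in range(1,n):
    if s[i][4]>8: print("dark",s[i],ce[i],ray("top",ce[i],.05))
ims=cv2.imread("pics/scene0.png")
cv2.imwrite("pics/crop2.png",cv2.resize(ims[175:250,310:390],None,fx=7,fy=7,interpolation=cv2.INTER_CUBIC))
F=np.array(f[0]); 
for yaw in np.radians([10,14,18]):
  stud=np.array([*F,0.05])+Rn.from_euler('z',yaw).apply([-.036,0,0])
  for flip in(0,1):
    for th,ax,az in((0,-.025,.0015),(30,-.04,.0125),(30,-.04,.06),(30,-.012,.0125)):
      A=stud+Rn.from_euler('z',yaw).apply([ax,0,az])
      p,o=tool(A,-.081,yaw,np.radians(th),flip); q=r.solve_ik(p,o)
      print(round(yaw,2),flip,th,np.round(p,3),None if q is None else np.round(q,2))
E
```

```text
fix ((0.523690938949585, 0.18574316799640656), (0.1434871107339859, 0.09345695376396179), 13.16784954071045) [[0.4431999921798706, 0.21490000188350677], [0.4645000100135803, 0.12389999628067017], [0.604200005531311, 0.1565999984741211], [0.5828999876976013, 0.2476000040769577]]
dark [206 189   5   5  20] [208.25 191.25] [0.54565709 0.19183634 0.05      ]
dark [183 206   5   4  16] [184.75  207.625] [0.50123788 0.25662158 0.05      ]
0.17 0 0 [0.617 0.202 0.032] [ 0.16  0.45  1.76 -0.    0.93 -1.58]
0.17 0 30 [0.591 0.198 0.124] [ 0.16  0.07  2.11  0.02  0.44 -1.61]
0.17 0 30 [0.591 0.198 0.172] [ 0.16 -0.    2.08  0.02  0.54 -1.6 ]
0.17 0 30 [0.619 0.203 0.124] [ 0.16  0.13  2.04  0.02  0.45 -1.6 ]
0.17 1 0 [0.617 0.202 0.032] [ 0.16  0.45  1.76 -0.    0.93  1.56]
0.17 1 30 [0.591 0.198 0.124] [0.16 0.07 2.11 0.02 0.44 1.54]
0.17 1 30 [0.591 0.198 0.172] [ 0.16 -0.    2.08  0.02  0.54  1.54]
0.17 1 30 [0.619 0.203 0.124] [0.16 0.13 2.04 0.02 0.45 1.54]
0.24 0 0 [0.616 0.209 0.033] [ 0.17  0.45  1.75 -0.    0.93 -1.64]
0.24 0 30 [0.59  0.202 0.124] [ 0.15  0.07  2.11  0.11  0.45 -1.75
[... 226 characters left out ...]
2 0.124] [0.15 0.07 2.11 0.11 0.45 1.39]
0.24 1 30 [0.59  0.202 0.172] [ 0.15 -0.    2.08  0.09  0.54  1.41]
0.24 1 30 [0.617 0.209 0.124] [0.15 0.13 2.04 0.1  0.45 1.4 ]
0.31 0 0 [0.614 0.215 0.032] [ 0.18  0.45  1.75 -0.    0.93 -1.7 ]
0.31 0 30 [0.589 0.207 0.124] [ 0.14  0.07  2.11  0.2   0.46 -1.9 ]
0.31 0 30 [0.589 0.207 0.172] [ 0.14 -0.    2.08  0.17  0.55 -1.86]
0.31 0 30 [0.616 0.216 0.124] [ 0.15  0.13  2.04  0.18  0.46 -1.88]
0.31 1 0 [0.614 0.215 0.032] [ 0.18  0.45  1.75 -0.    0.93  1.44]
0.31 1 30 [0.589 0.207 0.124] [0.14 0.07 2.11 0.2  0.46 1.24]
0.31 1 30 [0.589 0.207 0.172] [ 0.14 -0.    2.08  0.17  0.55  1.28]
0.31 1 30 [0.616 0.216 0.124] [0.15 0.13 2.04 0.18 0.46 1.26]
```

View pics/crop2.png

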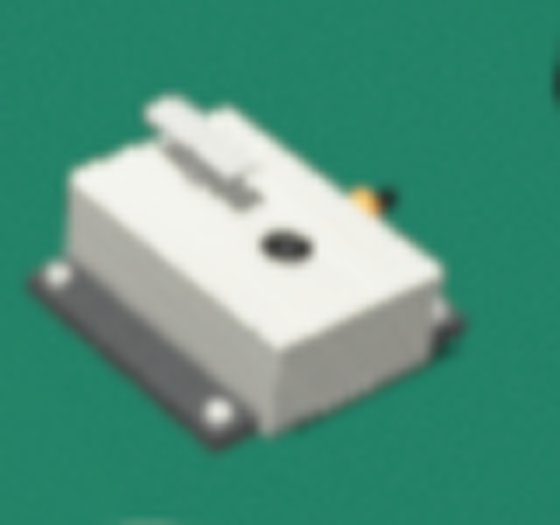

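Picture 4. The scene crop shows the T-bar at (200,140), the port at (287,246) and the block end free on the +x side. The port check agrees with the block fit to about 1 mm, giving fixture ≈ (0.524, 0.186) and yaw 13.2°. Now I push the strap.

```bash
python3 - <<'E'
from h import *
yaw=np.radians(-2.75); d=np.array([np.cos(yaw),np.sin(yaw),0]); eye=np.array([.4357,-.2525,0])
o=[np.pi,0,yaw]
o2=[np.pi,0,yaw+np.pi]
qa,qb=r.solve_ik(eye+[0,0,.15],o),r.solve_ik(eye+[0,0,.15],o2);print(qa,qb)
r.grip(0)
r.move_ptp(eye+[0,0,.16],o)
print(r.servo_line(eye+[0,0,.09],speed=.12))
print("hit",r.servo_line(eye+[0,0,.0615],speed=.04,max_force=10),status.state()["ee_pos"],status.state()["ft_force"])
print("push",r.servo_line(eye+[0,0,.0615]+d*.080,speed=.05,max_force=20))
s=status.state();print(s["t"],s["ee_pos"],s["ft_force"])
r.servo_line(s["ee_pos"]+np.array([0,0,.12]),speed=.2)
# clear view
r.move_ptp([.50,0.0,.26],o)
im=vision.get_image("top");cv2.imwrite("pics/top1.png",im[:,:,::-1]);print(status.state()["t"])
im=cv2.imread("pics/top1.png");hsv=cv2.cvtColor(im,cv2.COLOR_BGR2HSV);H,S,V=cv2.split(hsv)
m=np.zeros_like(H);m[130:250,350:395]=1
st=(S<110)&(V>120)&(m>0)
rs,w,c=quad("top",st,.063);print("strap",rs,np.round(cv2.boxPoints(rs),4).tolist())
cs,hi=cv2.findContours(st.astype(np.uint8),cv2.RETR_CCOMP,cv2.CHAIN_APPROX_NONE)
for k,q in enumerate(cs):
    if hi[0][k][3]>=0 and len(q)>10:
        ww=np.array([ray("top",p[0],.063)[:2] for p in q],np.float32);print("eye",cv2.minAreaRect(ww))
cv2.imwrite("pics/top1c.png",cv2.resize(im[110:270,180:410],None,fx=3.4,fy=3.4,interpolation=cv2.INTER_CUBIC))
E
```

```text
[-7.26961623e-01 -9.39901471e-03  2.06288610e+00 -4.44089210e-16
  1.08810557e+00 -6.78965069e-01] [-0.72696162 -0.00939901  2.0628861   0.          1.08810557  2.46262758]
False
hit False [ 0.43582466 -0.25261426  0.061608  ] [ 0.24577883 -0.56118842 -0.40265555]
push False
7.3333 [ 0.5156044  -0.256344    0.06150146] [-0.93388681 -0.64273344  1.77900083]
9.175
strap ((0.5541632175445557, -0.25625988841056824), (0.06000428646802902, 0.19801558554172516), 87.13700866699219) [[0.4537999927997589, -0.28130000829696655], [0.6514999866485596, -0.29120001196861267], [0.6545000076293945, -0.23119999468326569], [0.45680001378059387, -0.22130000591278076]]
eye ((0.49804508686065674, -0.2549925148487091), (0.02448318898677826, 0.046853888779878616), 87.39266204833984)
```

View pics/top1c.png

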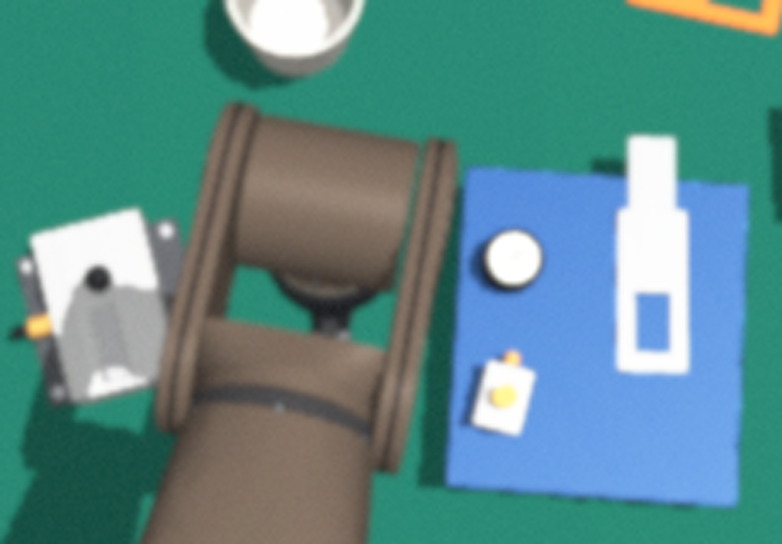

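Picture 5. The strap moved about 62 mm without turning, the tongue tip is now over the edge at crop (652,137), and gauge and valve are untouched. It needs about 22 mm more, then I grasp it.

```bash
cat >> h.py <<'E'
def strapmeas(im,z=.063,box=(110,250,350,395)):
    hsv=cv2.cvtColor(im,cv2.COLOR_RGB2HSV);H,S,V=cv2.split(hsv)
    m=np.zeros_like(H);m[box[0]:box[1],box[2]:box[3]]=1
    st=(S<110)&(V>120)&(m>0)
    rs,w,c=quad("top",st,z); e=None
    cs,hi=cv2.findContours(st.astype(np.uint8),cv2.RETR_CCOMP,cv2.CHAIN_APPROX_NONE)
    for k,q in enumerate(cs):
        if hi[0][k][3]>=0 and len(q)>10:
            e=cv2.minAreaRect(np.array([ray("top",p[0],z)[:2] for p in q],np.float32))
    return rs,e
E
python3 - <<'E'
from h import *
yaw=np.radians(-2.75); d=np.array([np.cos(yaw),np.sin(yaw),0]); eye=np.array([.4982,-.2552,0]); o=[np.pi,0,yaw]
r.move_ptp(eye+[0,0,.12],o)
print("hit",r.servo_line(eye+[0,0,.0615],speed=.06,max_force=10))
print("push",r.servo_line(eye+[0,0,.0615]+d*.0395,speed=.05,max_force=20))
s=status.state();print(s["t"],s["ee_pos"])
r.servo_line(s["ee_pos"]+np.array([0,0,.10]),speed=.2)
r.grip(.062)
r.move_ptp([.50,0.0,.22],[np.pi,0,yaw+np.pi/2])
im=vision.get_image("top");rs,e=strapmeas(im);print(rs,e,status.state()["t"])
ang=np.radians(rs[2]-90) if rs[2]>45 else np.radians(rs[2])
d=np.array([np.cos(ang),np.sin(ang)])
mid=(np.array(rs[0])+np.array(e[0])+.056*d)/2
print("mid",mid,"yaw",ang)
np.save("mid.npy",[*mid,ang])
P,O=tool([*mid,.0615],0,ang,0); P[2]-=.002
print(P,O,r.solve_ik(P,O))
r.move_ptp(P+[0,0,.12],O)
print("down",r.servo_line(P,speed=.08,max_force=12),status.state()["ee_pos"])
r.grip(.02,grip_force=100)
s=status.state();print(s["t"],s["gripper_width"],s["ft_force"])
ims=vision.get_image("scene");cv2.imwrite("pics/sc2.png",cv2.resize(ims[170:310,130:310],None,fx=4,fy=4,interpolation=cv2.INTER_CUBIC)[:,:,::-1])
E
```

```text
hit False
push False
12.3583 [ 0.53803773 -0.25707377  0.06139722]
((0.5768994092941284, -0.2574150860309601), (0.0599680095911026, 0.19800160825252533), 87.13700866699219) ((0.5212598443031311, -0.2560793161392212), (0.024542342871427536, 0.04460899531841278), 87.39265441894531) 14.7417
mid [ 0.57704468 -0.25814574] yaw -0.04996862521704774
[ 0.65195107 -0.26189183  0.0405    ] [3.14159265 0.         1.5208277 ] [-0.52608565  0.5392512   1.61081936  0.          0.99152209 -2.04691335]
down False [ 0.65240611 -0.26212027  0.04129993]
17.9667 0.03259676807096336 [0.60687372 0.82788138 3.83682361]
```

View pics/sc2.png

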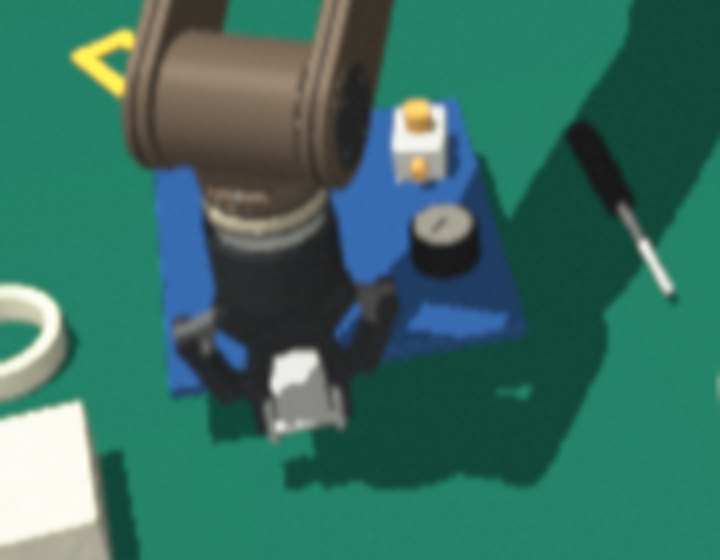

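Picture 6. The tongue lies between the fingertips at (305,390), clear of the riser edge. The width reads 32.6 mm rather than 36, so I'll lift and verify.

```bash
python3 - <<'E'
from h import *
s=status.state();p=s["ee_pos"]
r.servo_line(p+np.array([0,0,.10]),speed=.06)
s=status.state();print(s["t"],s["ee_pos"],s["tcp_rot"],s["gripper_width"],s["ft_force"],s["ft_torque"])
# rotate/carry view: hold in place with scene + top
ims=vision.get_image("scene");imt=vision.get_image("top")
a=cv2.resize(ims[100:310,110:320],(560,560),interpolation=cv2.INTER_CUBIC)[:,:,::-1]
cv2.imwrite("pics/sc3.png",a);cv2.imwrite("pics/top3.png",imt[:,:,::-1])
E
```

```text
19.8417 [ 0.6519449  -0.26179032  0.14060369] [-3.14068675e+00 -4.13989010e-04  1.52083779e+00] 0.03222728668630367 [ 0.01490092  0.7067384  -2.70705429] [-0.06132096 -0.2118458   0.02322904]
```

View pics/sc3.png

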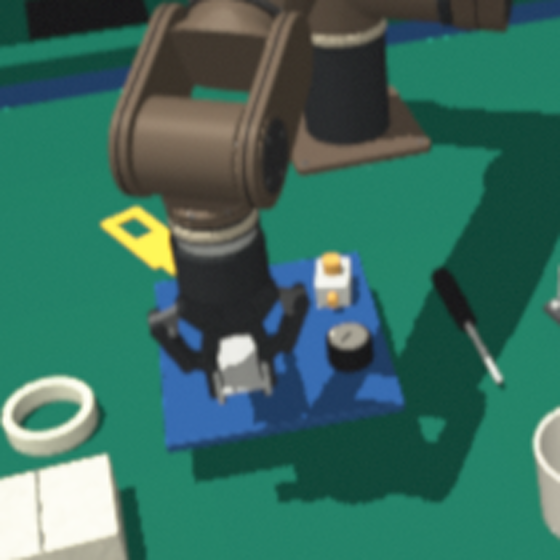

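Picture 7. The strap is lifted and held: Fz −2.7 N and moment 0.21 N m match about 0.25 kg at a 78 mm arm. Next I turn it sideways so both cameras can see the eye and I can measure how it sits in the grip.

```bash
python3 - <<'E'
from h import *
P,O=tool([.60,-.10,.27],.075,np.radians(-85),0)
r.move_ptp(P,O)
s=status.state();print(s["t"],s["ee_pos"],s["tcp_rot"],s["gripper_width"],s["qpos"])
a=vision.get_image("scene");b=vision.get_image("top")
cv2.imwrite("pics/sc4.png",a[:,:,::-1]);cv2.imwrite("pics/top4.png",b[:,:,::-1])
T=Rn.from_euler('xyz',s["tcp_rot"]).as_matrix();Rs=T@TS.T;g=s["ee_pos"]-T[:,2]*GB
np.savez("view4.npz",Rs=Rs,g=g)
out=[]
for n,im in(("scene",a),("top",b)):
    e=[proj(n,g+Rs@[x-.075,y,0]) for x,y in((-.056,0),(-.031,.015),(-.031,-.015),(-.081,-.015),(-.081,.015),(-.095,.027),(-.095,-.027))]
    print(n,np.round(e,1).tolist())
    c=np.round(e[0]).astype(int);w=im[max(c[1]-50,0):c[1]+50,max(c[0]-65,0):c[0]+65];print("crop org",max(c[0]-65,0),max(c[1]-50,0),w.shape)
    out.append(cv2.resize(w,(390,300),interpolation=cv2.INTER_CUBIC))
cv2.imwrite("pics/c4.png",np.hstack(out)[:,:,::-1])
E
```

```text
21.3833 [ 0.59985986 -0.10027367  0.250669  ] [3.14139315e+00 6.48304611e-04 8.76208290e-02] 0.03254063844283697 [-3.32119498e-01  1.26684533e-01  1.72736343e+00 -4.64844254e-04
  1.28805544e+00 -4.19610591e-01]
scene [[306.8, 163.4], [300.4, 168.8], [295.0, 162.8], [313.0, 158.2], [318.7, 164.1], [326.1, 165.1], [315.6, 154.8]]
crop org 242 113 (100, 130, 3)
top [[262.6, 154.9], [273.0, 147.2], [274.4, 160.2], [252.1, 162.6], [250.8, 149.6], [244.1, 145.0], [246.4, 168.4]]
crop org 198 105 (100, 130, 3)
```

View pics/c4.png

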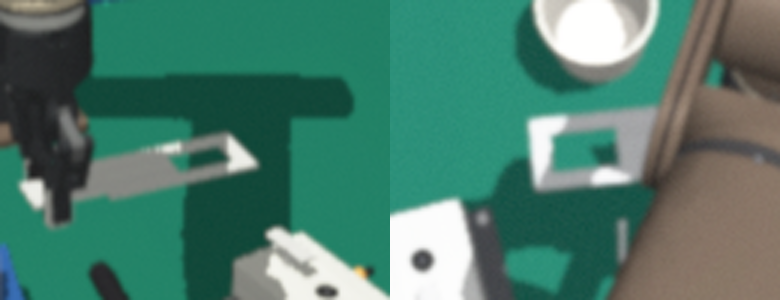

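Picture 8. The eye is visible in both views. The eye-end corners are at scene crop (230,133) and (260,162), and top crop (530,120) and (538,190). I triangulate these to get the sag in the grip.

```bash
python3 - <<'E'
from h import *
v=np.load("view4.npz");Rs,g=v["Rs"],v["g"]
def P(n):
    c=vision.calibration(n);return c["camera_matrix"]@np.array(c["extrinsics"])[:3]
# order scene/top: corner +y_strap (-95,+27) and (-95,-27)
S=np.array([[328.7,167],[318.7,157.3]]);T=np.array([[244.7,145],[247.3,168.3]])
X=cv2.triangulatePoints(P("scene"),P("top"),S.T,T.T);X=(X[:3]/X[3]).T
loc=(X-g)@Rs+[.075,0,0];print(np.round(loc,4))
# refine: mask-based corners in scene & bright mask check
for n,(x0,y0,x1,y1),f in(("scene",(240,140,335,185),"sc4"),("top",(235,135,285,175),"top4")):
    im=cv2.imread(f"pics/{f}.png");h=cv2.cvtColor(im,cv2.COLOR_BGR2HSV);m=np.zeros(im.shape[:2],np.uint8)
    m[y0:y1,x0:x1]=((h[...,1]<70)&(h[...,2]>85))[y0:y1,x0:x1]
    c=max(cv2.findContours(m,cv2.RETR_EXTERNAL,cv2.CHAIN_APPROX_NONE)[0],key=cv2.contourArea)[:,0]
    print(n,"L",c[c[:,0].argmin()],"R",c[c[:,0].argmax()],"T",c[c[:,1].argmin()],"B",c[c[:,1].argmax()])
E
```

```text
[[-0.0972  0.03   -0.0048]
 [-0.0975 -0.0233 -0.0067]]
scene L [266 177] R [327 169] T [314 157] B [266 179]
top L [244 145] R [284 161] T [276 141] B [246 168]
```

The strap sits straight in the jaws, with the eye end about 6 mm low (about 2° extra tilt). I compensate for that and enter the tilted pose over the stud, with a force guard.

```bash
cat >> h.py <<'E'
FX=np.array([.524,.1863,.05]);FY=np.radians(13.2);SAG=.035
FR=Rn.from_euler('z',FY)
STUD=FX+FR.apply([-.036,0,0])
def wp(ax,az,deg,ay=0.):
    """TCP pose putting eye's rear inner edge A (strap x=-81) at (ax,ay) from stud, az above block top, strap tilted deg"""
    t=np.radians(deg);A=STUD+FR.apply([ax,ay,az])
    g=A+FR.apply([.156*np.cos(t),0,.156*np.sin(t)])
    _,o=tool(g,GX,FY,t-SAG); return g+Rn.from_euler('xyz',o).as_matrix()[:,2]*GB,o
def go(w,speed=.05,f=8):
    h=r.servo_line(w[0],w[1],speed=speed,max_force=f);s=status.state()
    print("HIT" if h else "ok",round(s["t"],2),np.round(s["ee_pos"]-w[0],4),np.round(s["ft_force"],1));return h
def snap(name):
    a=vision.get_image("scene");b=vision.get_image("top")
    cv2.imwrite(f"pics/{name}.png",np.hstack([cv2.resize(a[130:250,290:420],(390,360),interpolation=cv2.INTER_CUBIC),cv2.resize(b[130:250,150:280],(390,360),interpolation=cv2.INTER_CUBIC)])[:,:,::-1])
E
python3 - <<'E'
from h import *
for w in [(-.045,.085,30),(-.045,.0125,30),(-.012,.0125,30),(-.012,.008,17),(-.012,.003,0),(-.022,.003,0)]:
    assert r.solve_ik(*wp(*w)) is not None,w
w=wp(-.045,.085,30);r.move_ptp(*w);print(status.state()["t"],status.state()["ee_pos"]-w[0],r.solve_ik(*w))
if not go(wp(-.045,.03,30),.08): go(wp(-.045,.0125,30),.04)
snap("ins1")
E
```

```text
22.65 [ 0.0005909  -0.00047449  0.00045442] [ 0.15135394 -0.03326615  2.05235559  0.06241689  0.63613019 -1.69084192]
ok 23.48 [0.0005 0.0001 0.0006] [-0.2 -0.3 -1.8]
ok 24.07 [-0.0001 -0.     -0.0003] [-0.1  0.9 -2.3]
```

View pics/ins1.png

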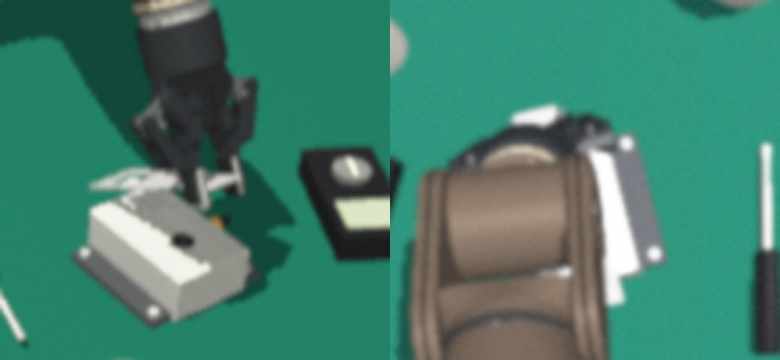

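Picture 9. There was no contact on the way down. The scene view shows the strap nearly edge-on at (135,180), at the block's near end. I'll enlarge that with the predicted outline to check the eye is around the head.

```bash
python3 - <<'E'
from h import *
a=vision.get_image("scene");k=9;x0,y0=310,165
im=cv2.resize(a[y0:y0+62,x0:x0+86],None,fx=k,fy=k,interpolation=cv2.INTER_CUBIC)[:,:,::-1].copy()
def dr(pts,col):
    p=np.array([(proj("scene",q)-[x0,y0]+.5)*k for q in pts]).astype(np.int32);cv2.polylines(im,[p],True,col,1)
t=np.radians(30);A=STUD+FR.apply([-.045,0,.0125]);R=Rn.from_euler('z',FY).as_matrix()@Rn.from_euler('y',-t).as_matrix()
S=lambda x,y:A+R@[x+.081,y,0]
dr([S(-.081,-.015),S(-.031,-.015),S(-.031,.015),S(-.081,.015)],(0,0,255))
dr([S(-.095,-.027),S(.035,-.027),S(.035,.027),S(-.095,.027)],(0,255,255))
H=lambda x,y,z:STUD+FR.apply([x,y,z])
dr([H(x,y,.024) for x,y in((-.029,-.009),(.029,-.009),(.029,.009),(-.029,.009))],(255,0,255))
cv2.imwrite("pics/ins2.png",im)
E
```

```text
(no output)
```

View pics/ins2.png

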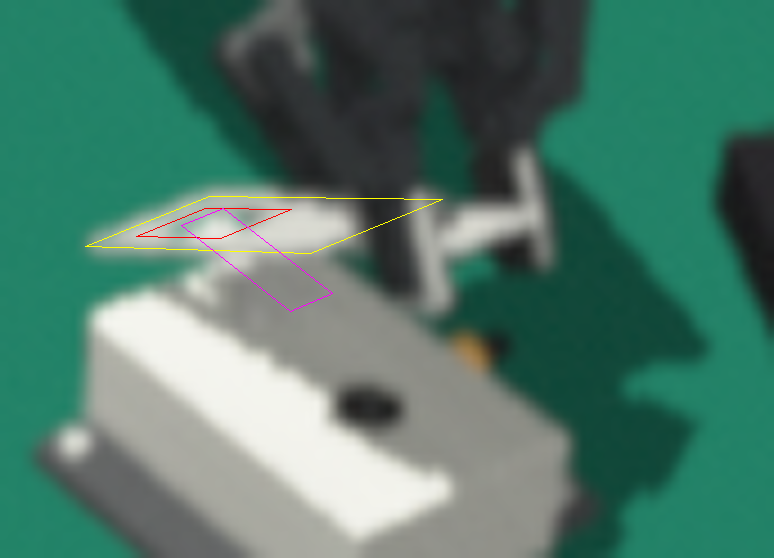

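Picture 10. The strap outline matches the prediction, and the head's −x end shows through the eye at (215,222). I now draw it under the head and level it with force guards.

```bash
python3 - <<'E'
from h import *
ok=not go(wp(-.012,.0125,30),.04)
if ok:
    for d in (24,18,12,6,0):
        if go(wp(-.012,.0035+.014*np.sin(np.radians(d))+.002*d/30,d),.06,12): ok=False;break
s=status.state();print(ok,s["gripper_width"],s["ft_torque"])
a=vision.get_image("scene");cv2.imwrite("pics/sc5.png",a[:,:,::-1])
im=cv2.resize(a[165:227,310:396],None,fx=9,fy=9,interpolation=cv2.INTER_CUBIC)[:,:,::-1];cv2.imwrite("pics/ins3.png",im)
E
```

```text
ok 25.19 [-0.0003 -0.     -0.0002] [ 0.4 -0.2 -2.9]
ok 25.64 [-0.0001  0.     -0.0002] [-0.4 -0.8 -2.3]
ok 26.09 [-0.0002  0.     -0.    ] [ 0.5  0.4 -3. ]
ok 26.54 [-0.0002  0.      0.    ] [-0.9 -1.  -2.9]
ok 26.99 [-0.0001  0.      0.0001] [ 0.3 -0.4 -2.5]
ok 27.44 [-0.0001  0.      0.0001] [-0.5  0.4 -2.5]
True 0.0329463774455915 [ 0.05694012 -0.16338923 -0.01811204]
```

No contact throughout. Now I slide it back to near-centred on the stud, lower to contact, and look before releasing.

```bash
python3 - <<'E'
from h import *
go(wp(-.022,.0035,0),.04,8)
go(wp(-.022,-.0005,0),.02,5)
s=status.state();print(s["ft_torque"],s["ee_pos"][2])
a=vision.get_image("scene");im=cv2.resize(a[165:227,310:396],None,fx=9,fy=9,interpolation=cv2.INTER_CUBIC)[:,:,::-1];cv2.imwrite("pics/ins4.png",im)
E
```

```text
ok 27.89 [-0.0004 -0.      0.0002] [-1.2 -0.3 -3.2]
ok 28.24 [0.0006 0.0001 0.0006] [0.9 0.6 1.1]
[-0.01848016 -0.16989248 -0.01414001] 0.031090387820165672
```

View pics/ins4.png

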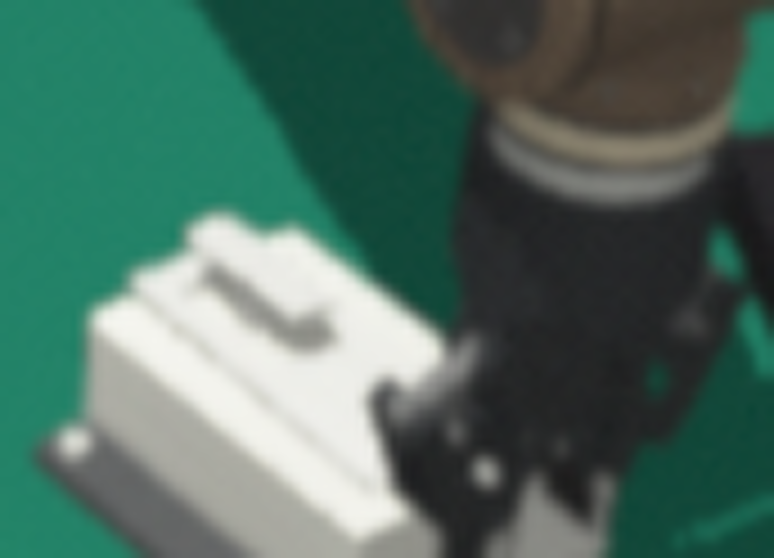

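Picture 11. The strap lies on the block with the T-head over its eye and the port covered. Contact shows Fz up by about 4 N. Release, retract and check.

```bash
python3 - <<'E'
from h import *
r.grip(.062)
p=status.state()["ee_pos"]
r.servo_line(p+np.array([0,0,.13]),speed=.1)
r.move_ptp([.45,-.06,.3],[np.pi,0,0])
s=status.state();print(s["t"],s["ft_force"],s["gripper_width"])
a=vision.get_image("scene");b=vision.get_image("top")
cv2.imwrite("pics/f_s.png",a[:,:,::-1]);cv2.imwrite("pics/f_t.png",b[:,:,::-1])
L=cv2.resize(a[165:245,305:400],(380,320),interpolation=cv2.INTER_CUBIC);Rr=cv2.resize(b[140:240,160:280],(384,320),interpolation=cv2.INTER_CUBIC)
# lower: whole scene and top at reduced size
lo=np.hstack([cv2.resize(a,(373,280)),cv2.resize(b,(373,280))]);up=np.hstack([L,Rr]);lo=cv2.copyMakeBorder(lo,0,0,0,up.shape[1]-lo.shape[1],0)
cv2.imwrite("pics/final.png",np.vstack([up,lo])[:,:,::-1])
# tip: bright pixels of tongue past block end
t0=STUD+FR.apply([.003,0,0])
for n,x in(("eye",-.056),("tip",.095)): print(n,"pred top px",proj("top",[*(t0+FR.apply([x+.056,0,.0015]))]))
E
```

```text
31.4417 [0.55720543 0.09699675 0.06322877] 0.061958673210224205
eye pred top px [212.86279976 210.36871841]
tip pred top px [200.56238373 158.38684427]
```

View pics/final.png

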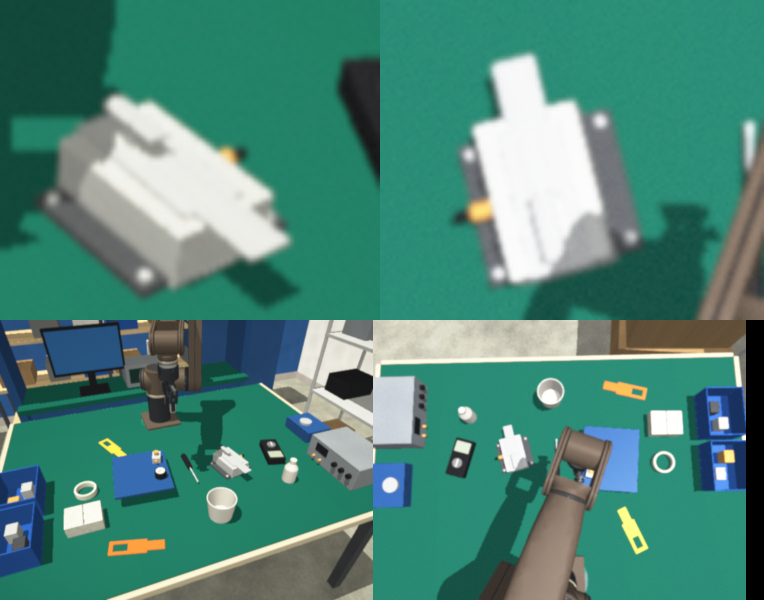

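Picture 12. The strap is flat along the block under the T-head and covers the port. The tongue tip is at top pixel (201,158), against a prediction of (200.6,158.4). In the full views the other items look unmoved; the arm covers part of the riser in the top view. Handing in.

```bash
python3 -c "
from plant import *
r.wait(.3); print(status.state()['t']); print(close_job())"
```

```text
31.8417
the job is handed in; nothing more can be done
None
```

The strap is on the test block as asked, and I handed the job in at 31.8 s of the 67 s allowed. I pushed it by the eye until about 55 mm overhung the riser edge and picked it up by the tongue at 100 N grip. I entered the eye under the stud head at 30° tilt, drew it towards the stem, levelled it, slid it back to near-centred on the stud and let go.

**Last checks:**
- **Insertion:** none of the force guards tripped during entry, drawing or levelling. Contact on lowering was about 4 N.
- **Placement:** the final pictures show the strap lying flat under the T-head, covering the port, with the tongue past the block's end. The tongue tip was within about 1 px of prediction.
- **Bench:** the other items looked unmoved by eye, though the arm hid part of the riser in the last top view. The arm was well clear of everything.

**Readings that disagreed:**
- **Gripper width:** it read about 32.5 mm on the 36 mm tongue. The strap held securely, so I put this down to soft pads or a sensor offset.
- **Sag in the grip:** the two-camera check showed the eye end 5–7 mm low and about 3 mm to one side. I corrected for the sag only, since the sideways part was within clearance.

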